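# Index the inspection loupe arm over to the spin chuck

### The job

Swing the inspection loupe on the blue arm one hole over, from the white wafer carrier it stands over to the round spin chuck beside it (the puck with concentric dark rings on top): hook a fingertip under the red pull ring, lift the spring pin, swing the arm, and let the pin drop fully home in that next hole. Only hook the ring, gently, without squeezing or straining it; do not swing the arm on past that neighbouring hole on either side; leave the carriers, the chuck, the vial and the tweezers where they are.

Things in the scene. Friction and masses are not known exactly. Their poses are not given: they have to be found in the camera images.
- stand: Fixed grey base plate, 280 x 250 x 10 mm. Origin on the table under the arm's pivot; its +x points away from the robot (turned up to 0.3 rad), +y left, z up. Plate: x -45 to 235 mm, y +-125 mm. Three dark printed stations, 190 mm from the pivot: one on the x axis, one 25 degrees to each side.
- pivot_point (a point): Fixed point on the arm's vertical pivot axis, 82 mm above the table, level with the arm's top face; the round steel hub there rises to 89 mm.
- middle_hole (a point): Mouth of the middle of five holes in the fixed dark index plate, 66 mm above the table, on the stand's x axis. The holes are 11 mm wide, lie 120 mm from the pivot and 25 degrees (0.436 rad) apart. Plate: stand x 60 to 132 mm, y +-114 mm.
- swing_arm (a joint): Swing of the blue arm (30 mm wide, 12 mm thick, top 82 mm above the table) about its vertical pivot, rad: 0 in the middle hole (start), +0.436 in the next hole to the left (counterclockwise from above), -0.436 in the next to the right. Play about 0.013 with the pin home. With the pin out it turns with slight friction (0.1 N m) and stays where left.
- index_pin (a joint): Height of the vertical 8 mm round-tipped spring pin, on the arm 120 mm from the pivot, m: 0 home in a hole, about 0.008 riding on the plate between holes, 0.022 at its upper stop. Lifted above 0.008 it frees the arm. The spring pulls it down with 3 N when home, 5 to 6 N when lifted 10 to 15 mm; it drops by itself into a hole that it meets.
- pull_ring: Red round ring fixed on the pin's top: inner diameter 54 mm, bar 6 mm. It stands across the arm, its top leaning 30 degrees outward, so it opens towards pivot and robot. Closed fingertips pointing outward along the arm and 45 degrees down fit through and lift its upper half, after some free play. Origin: pin's axis at the arm's top face (pin home); x outward along the arm, z up.
- ring_centre (a point): Centre of the ring's opening: with the pin home 132 mm above the table, 135 mm from the pivot axis, 15 mm outward of the pin's axis. Axes as of the pull ring.
- loupe_centre (a point): Centre of the black loupe (41 mm diameter, bottom 54 and top 92 mm above the table) in the blue collar at the arm's end, 190 mm from the pivot.
- carrier_small: Small all-white round wafer carrier with a plain lid, 60 mm diameter, 12 mm high, loose on the middle station, under the loupe at the start. Origin: centre of its underside.
- spin_chuck: The target: round whitish (light grey) spin chuck, a stepped puck 54 mm in diameter, 17 mm high, with concentric dark ring grooves on its flat top, loose on the station to the left or to the right of the middle one. Origin: centre of its underside.
- carrier_large: Round wafer carrier with a white lid over a black base, 66 mm diameter, 16 mm high, loose on the other side station. Not the target. Origin: centre of its underside.
- white_vial: White sample vial, 21 mm diameter, 52 mm high, standing loose on the base plate left of the pivot. Origin: centre of its underside. To be left alone.
- black_tweezers: Black tweezers, 119 x 15 x 10 mm, lying loose on the base plate right of the pivot. Origin: centre of the underside. To be left alone.
Things that resemble listed ones, but are neither listed nor needed, are in the scene too. What is shaped like the spin_chuck but orange is not meant.

How it is judged:
On the way, in this order (a step that is already met when the one before it is completed fails the run):
1. the pin is lifted clear of the middle hole (value of joint index_pin above 0.0082 m and contact force between the fingers and pull_ring above 1 N and horizontal distance between loupe_centre and carrier_small below 0.03 m), for 0.05 s.
2. the loupe is carried across to the spin chuck (horizontal distance between loupe_centre and spin_chuck below 0.012 m), for 0.05 s.
At the end, for the whole second after the job is handed in: The loupe stands within 10 mm of the spin chuck's centre seen from above, the arm is within 0.03 rad of the next hole on that side and still, the pin is within 2 mm of fully home, and the carriers, chuck, vial and tweezers are within 8 mm of where they started (value of joint index_pin below 0.002 m and horizontal distance between loupe_centre and spin_chuck below 0.01 m and (value of joint swing_arm between 0.406 and 0.466 rad or value of joint swing_arm between -0.466 and -0.406 rad) and not (velocity of joint swing_arm above 0.05 rad/s) and not (velocity of joint swing_arm below -0.05 rad/s) and distance of each of carrier_small, spin_chuck, carrier_large, white_vial, black_tweezers from where it was at the start of the episode below 0.008 m); the robot touches nothing.
It fails at once if the pull ring is squeezed or strained with more than 30 N (contact force between the fingers and pull_ring above 30 N).
It fails at once if the arm is swung well past the neighbouring hole (value of joint swing_arm above 0.62 rad or value of joint swing_arm below -0.62 rad).
It fails at once if a carrier or the chuck is lifted, tipped over or pushed more than 12 mm (distance of any of carrier_small, spin_chuck, carrier_large from where it was at the start of the episode above 0.012 m or angle between any of carrier_small, spin_chuck, carrier_large's own z axis and vertical above 0.5 rad).
It fails at once if the vial is lifted, tipped over or pushed more than 12 mm (distance of white_vial from where it was at the start of the episode above 0.012 m or angle between white_vial's own z axis and vertical above 0.5 rad).
It fails at once if the tweezers are lifted, tipped over or pushed more than 12 mm (distance of black_tweezers from where it was at the start of the episode above 0.012 m or angle between black_tweezers's own z axis and vertical above 0.5 rad).
It also fails if it takes over 48 s, if anything falls off the work surface, if the arm or the gripper's body presses on something with over 40 N, if the wrist force passes 120 N, or if a joint passes its speed limit or range.

### The arm

A 6-joint arm with a two-finger parallel gripper is mounted at the origin on a cart in front of the work surface, level with it; the furniture and walls round the work are solid. World frame = base frame: x ahead of the robot, y to its left, z up, the work surface at z = 0. Lengths are in m, angles in rad, forces in N, time in s.
With the tool pointing down it reaches from about 0.3 to 0.775 m from the base axis. Payload 14.6 kg.
Tool frame: the origin (TCP) lies at the centre of the arm's flange, where the gripper is bolted on; the fingertips stand 199 mm ahead of it and the grasp point (between the pads) lies ctrl.tcp_to_grasp ahead of it (ctrl.tcp_to_grasp is the distance from the TCP to the grasp point, in m); z points along the fingers, y is the line along which they close (so a half turn about z gives the same grasp; the last joint's range is limited). The gripper opens to 94 mm and grips with 3 to 60 N. Pads are 16 mm wide; open, the fingers measure 119 mm over their backs; the gripper's body (75 mm by 177 mm) begins 78 mm behind the grasp point.
Start: joints at [1.281, 0.3, 1.521, -0, 1.321, -0.067], TCP at [0.122, 0.536, 0.405] pointing down, gripper open.
Joint ranges: [-3.03, 3.03], [-0.79, 2.21], [0.23, 2.52], [-1.04, 4.18], [0, 3.07], [-2.55, 2.55]. Speed limits (rad/s): [2.22, 2.22, 2.57, 3.14, 3.14, 3.14].

### API

Orientations are given as [roll, pitch, yaw] about the fixed x, y, z axes, in that order (R = Rz(yaw) Ry(pitch) Rx(roll)).
In Python, from station import ctrl gives the robot as it stands. The module is installed in compiled form; this text tells all that it offers.
- The arm moves only by the shell command python3 -m jog 'ROWS' [OPENING] [FORCE]. ROWS is JSON, a list of rows, each a list of 6 numbers: the shift along the tool's x, y, z in cm, then the turn, a rotation vector about the tool's x, y, z in rad. In form: [[tx, ty, tz, ax, ay, az], ...]. A call has 1 to 8 rows; each row is the pose to reach, as a shift and turn from the pose commanded when the call began, along the tool's axes at that moment; what a row does not reach only later rows make up. A row lasts 1/10 s, in which the tool goes at most 50 mm and 8.59 degrees, less where a joint would pass 70% of its speed; a pose out of reach is approached as far as the arm can. A call with a gripper value outside its range is refused whole. OPENING is the opening in per cent of the stroke, from 0 (shut) to 100 (fully open), set as the call begins (- or left out, the last holds). The fingers move at their own pace and stop on an object; FORCE is the grip in N (left out, the last holds). Time passes only in rows, so rows that repeat a pose let the fingers close. It gives the time, the measured TCP pose, the force, the opening and the grip force at its end, in the units of the state.
- ctrl.get_obs(): the state, without advancing time (a new reading comes with each control period).
- ctrl.camera(name): name is "scene" or "top"; returns a dict with "img" (480x640x3 uint8, blue, green, red), "intrinsics" (3x3 intrinsics, pixels), "k1" (the pictures are not rectified: a ray, as slopes to the right and down, at radius r is drawn at 1 + k1 r^2 times it, then the intrinsics apply), "R" (3x3) and "t" (3): a world point X has camera coordinates R X + t. Camera axes: x right, y down, z forward; pixel columns grow to the right and rows downward; lengths in m; the calibration is good to about 2 mm. A picture is of the moment at which its call begins. There is no depth.
- ctrl.hand_in(): hands the job in; it is judged then, once.
The state is a dict: "time_s": time; "qpos": joint angles; "joint_vel": joint speeds; "tau": joint torques, N m; "ee_pos": TCP position; "eef_rot": TCP orientation; "force": force on the tool from outside, world axes, zero at the start; "moment": the same for the moment, N m; "grip_width": finger opening in m; "grip_force": force on a finger pad.
Only numpy, scipy, OpenCV 4.12 (cv2) and the standard library are available. Lean on these libraries where they do the work, as an engineer would, in place of code of your own. Each camera call takes 0.05 s, during which the arm holds its last target. There are 200 camera calls.

## Working session

There is one attempt and no reset: what is moved stays moved. The work goes in short steps, Python scripts to look and compute and a shell command to move; the robot and the scene stay as the last step left them, time stands still between calls to the robot, and variables do not carry over. Pictures are saved under pics/ and viewed, at most 10 in all, crops included, and the job is handed in when it is done.

```bash
mkdir -p pics
python3 - <<'E'
from station import ctrl
import cv2,numpy as np
print(ctrl.tcp_to_grasp); o=ctrl.get_obs(); print(o['time_s'],o['ee_pos'],o['eef_rot'],o['grip_width'])
for n in("scene","top"):
    c=ctrl.camera(n); cv2.imwrite(f'pics/{n}0.png',c['img']); np.savez(n+'0.npz',**c); print(n,c['intrinsics'],c['k1'],c['R'],c['t'])
E
```

```text
0.1804
0.0 [0.12151125 0.53637493 0.40408046] [-3.14043489e+00 -4.09604327e-05  2.91883591e+00] 0.0937215893423529
scene [[544.50631506   0.         324.41142188]
 [  0.         544.50631506 238.14895929]
 [  0.           0.           1.        ]] -0.03866584352660775 [[-0.6103061  -0.79204125  0.0140399 ]
 [-0.58945248  0.44221856 -0.67600926]
 [ 0.52921851 -0.42084843 -0.73675936]] [0.42597246 0.35982059 0.70989455]
top [[584.25560561   0.         319.80048714]
 [  0.         584.25560561 245.05466238]
 [  0.           0.           1.        ]] -0.1793664001003502 [[-0.00539054 -0.99968091 -0.02467832]
 [-0.99326932  0.00820813 -0.1155365 ]
 [ 0.1157022   0.02388941 -0.99299662]] [0.15269256 0.56619323 0.88550743]
```

View pics/scene0.png

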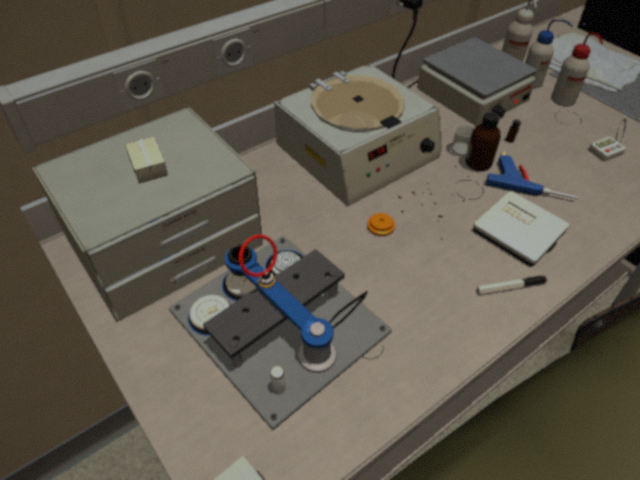

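View pics/top0.png

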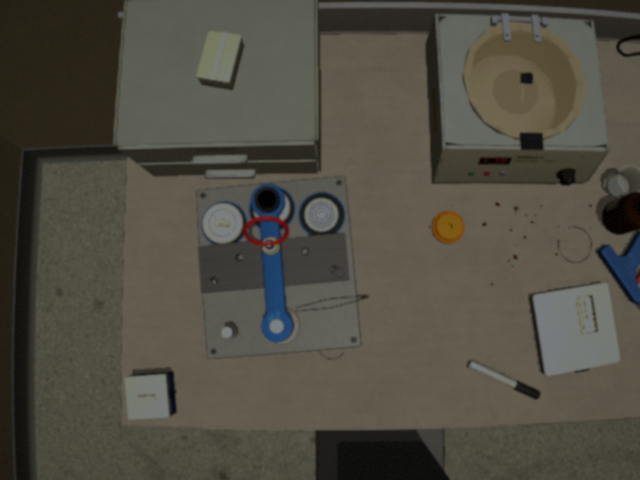

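The stand is at lower left, with the blue arm from hub (277,326) to loupe (267,200) and the red ring at (266,231). Chuck candidates are the left disc (223,222), the right disc (322,214), the white disc under the loupe (283,208) and the orange puck (448,227), which is excluded. I'll check them in one close crop and measure at the same time.

```bash
cat > h.py <<'E'
import numpy as np,cv2
def load(n): return dict(np.load(n+'.npz'))
def ray(c,uv):
    K=c['intrinsics'];d=np.array([float(c['k1']),0,0,0,0])
    p=np.array([(uv[0]-K[0,2])/K[0,0],(uv[1]-K[1,2])/K[1,1]])
    q=p.copy()
    for _ in range(20): q=p/(1+d[0]*(q@q))
    R=c['R'];v=R.T@np.array([*q,1]);return -R.T@c['t'],v/np.linalg.norm(v)
def plane(c,uv,z):
    o,v=ray(c,uv);return o+v*(z-o[2])/v[2]
def two(a,ua,b,ub):
    o,v=ray(a,ua);p,w=ray(b,ub);s=np.linalg.lstsq(np.c_[v,-w],p-o,rcond=None)[0]
    A=o+s[0]*v;B=p+s[1]*w;return (A+B)/2,np.linalg.norm(A-B)
def blobs(img,lo,hi,roi,amin=30):
    h=cv2.inRange(cv2.cvtColor(img,cv2.COLOR_BGR2HSV),lo,hi);m=np.zeros_like(h);x0,y0,x1,y1=roi;m[y0:y1,x0:x1]=h[y0:y1,x0:x1]
    return m,[k for k in cv2.findContours(m,cv2.RETR_EXTERNAL,cv2.CHAIN_APPROX_NONE)[0] if cv2.contourArea(k)>amin]
E
python3 - <<'E'
from h import *
s,t=load('scene0'),load('top0')
def red(c):
    h=cv2.cvtColor(c['img'],cv2.COLOR_BGR2HSV);m=((h[...,0]<8)|(h[...,0]>172))&(h[...,1]>150)&(h[...,2]>60)
    m=m.astype(np.uint8)
    ks=sorted(cv2.findContours(m[:,:400].copy(),cv2.RETR_EXTERNAL,cv2.CHAIN_APPROX_NONE)[0],key=cv2.contourArea)[-1]
    return cv2.fitEllipse(ks)
es,et=red(s),red(t);print(es,et)
print('ring',two(s,es[0],t,et[0]))
# steel hub: greyish bright blob inside blue
for n,c,roi in(('s',s,(305,318,330,340)),('t',t,(264,312,292,340))):
    m,k=blobs(c['img'],(0,0,110),(180,90,255),roi,20)
    print(n,[cv2.fitEllipse(x) for x in k if len(x)>5])
a=cv2.resize(t['img'][170:260,185:360],None,fx=4.4,fy=4.4,interpolation=2)
b=cv2.resize(s['img'][230:340,165:330],None,fx=4.4,fy=4.4,interpolation=2)[:,:770]
b=b[:600-0]
w=max(a.shape[1],b.shape[1]);P=lambda i:cv2.copyMakeBorder(i,0,0,0,w-i.shape[1],0)
o=np.vstack([P(a),P(b)]);f=min(1,600/o.shape[0]);o=cv2.resize(o,None,fx=f,fy=f);o=cv2.convertScaleAbs(o,alpha=1.5)
cv2.imwrite('pics/crop.png',o);print(o.shape)
E
```

```text
((257.1064147949219, 254.93272399902344), (37.056121826171875, 41.44608688354492), 17.824487686157227) ((265.5843505859375, 230.70791625976562), (28.23131561279297, 45.17109298706055), 90.0737533569336)
ring (array([0.57660909, 0.22306916, 0.13786164]), np.float64(0.0013910760741671344))
s [((317.0, 327.88897705078125), (12.20796012878418, 14.27478313446045), 90.0)]
t [((275.699462890625, 326.0979309082031), (12.911025047302246, 13.750578880310059), 13.483009338378906)]
(600, 525, 3)
```

View pics/crop.png

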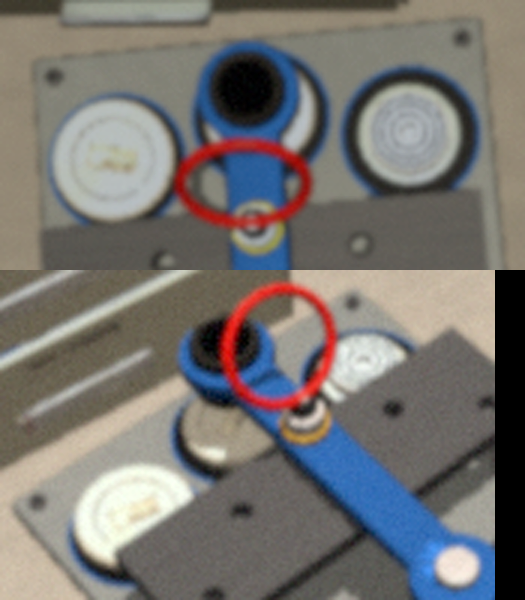

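The right disc at top (322,214) is the chuck: light grey, concentric rings, smaller. The left disc (223,222) is a printed white lid (carrier_large), so the swing is clockwise (-0.436).

Run:
```python
from h import *
s,t=load('scene0'),load('top0')
P,e=two(s,(317,327.9),t,(275.7,326.1));print('hub',P,e)
for u in[(257.1,254.9)]: pass
Rc=(two(s,(257.1,254.9),t,(265.6,230.7))[0])
print('ring at z.132 top',plane(t,(265.6,230.7),.132),'scene',plane(s,(257.1,254.9),.132))
print('hub at .089 top',plane(t,(275.7,326.1),.089),'scene',plane(s,(317,327.9),.089))
print('chuck',plane(t,(322,214),.027))
# loupe top black circle
m,k=blobs(t['img'],(0,0,0),(180,255,45),(250,185,285,215),60)
for x in k: print('loupe',cv2.fitEllipse(x),plane(t,cv2.fitEllipse(x)[0],.092))
d=Rc-P;print('dir',np.arctan2(d[1],d[0]),np.hypot(*d[:2]))
```

```text
hub [0.44188991 0.21240467 0.09432034] 0.0001403874581349959
ring at z.132 top [0.57699875 0.22319855 0.132     ] scene [0.58173214 0.221129   0.132     ]
hub at .089 top [0.4417248  0.21288529 0.089     ] scene [0.44470011 0.21034097 0.089     ]
chuck [0.61807856 0.14522405 0.027     ]
loupe ((266.75311279296875, 199.4117889404297), (23.428075790405273, 23.580211639404297), 165.2732696533203) [0.62999767 0.22651824 0.092     ]
dir 0.07886123459013371 0.13515221916516207
```

```bash
cat >> h.py <<'E'
from scipy.spatial.transform import Rotation as Ro
PIV=np.array([.442,.2125]);PHI=.079
def goal(L,dz,swing,az,pitch=np.pi/4):
    p=PHI+swing;C=np.array([PIV[0]+.135*np.cos(p),PIV[1]+.135*np.sin(p),.133+dz])
    a=PHI+az;d=np.array([np.cos(a)*np.cos(pitch),np.sin(a)*np.cos(pitch),-np.sin(pitch)])
    y=np.array([-np.sin(a),np.cos(a),0]);return C+(L-.199)*d,np.c_[np.cross(y,d),y,d]
def row(o,g):
    R=Ro.from_euler('xyz',o['eef_rot']).as_matrix()
    return np.round(np.r_[100*R.T@(g[0]-np.array(o['ee_pos'])),Ro.from_matrix(R.T@g[1]).as_rotvec()],3)
def st():
    from station import ctrl
    o=ctrl.get_obs();print('t',round(o['time_s'],2),'q',np.round(o['qpos'],3),'p',np.round(o['ee_pos'],4),'rpy',np.round(o['eef_rot'],3),'F',np.round(o['force'],1));return o
E
python3 - <<'E'
from h import *
o=st();print(goal(-.06,.03,0,0)[0],row(o,goal(-.06,.03,0,0)))
E
```

```text
t 0.1 q [ 1.281  0.3    1.522 -0.     1.321 -0.067] p [0.1215 0.5364 0.4041] rpy [-3.141 -0.     2.919] F [ 0.3 -0.7  0.1]
[0.39400949 0.20870084 0.34614066] [-33.816 -25.931   5.825  -0.119  -0.78   -0.286]
```

```bash
python3 -m jog '[[-5,-4,0,0,-0.1,-0.03],[-10,-8,0,-0.02,-0.2,-0.07],[-15,-12,0.5,-0.05,-0.35,-0.12],[-20,-15.5,1.5,-0.07,-0.45,-0.16],[-25,-19,3,-0.09,-0.6,-0.22],[-30,-23,4.5,-0.11,-0.7,-0.26],[-33.8,-25.9,5.8,-0.119,-0.78,-0.286],[-33.8,-25.9,5.8,-0.119,-0.78,-0.286]]' 0 10; python3 -m jog '[[0,0,0,0,0,0],[0,0,0,0,0,0]]'
python3 - <<'E'
from h import *
o=st();print(row(o,goal(-.06,.03,0,0)))
E
```

```text
time_s: 0.9
ee_pos: [0.3746, 0.231, 0.3534]
eef_rot: [-3.14, 0.789, -3.06]
force: [1.6, 1.7, 0.4]
grip_width: 0.0335
grip_force: 0.0
time_s: 1.1
ee_pos: [0.3745, 0.232, 0.3536]
eef_rot: [3.141, 0.785, -3.065]
force: [-0.3, 1.0, -0.5]
grip_width: 0.0174
grip_force: 0.0
t 1.1 q [ 0.521  0.036  2.009 -0.734  0.471 -0.569] p [0.3745 0.232  0.3536] rpy [ 3.141  0.785 -3.065] F [-0.3  1.  -0.5]
[-7.230e-01 -2.470e+00  1.773e+00 -2.000e-03 -0.000e+00 -2.000e-03]
```

```bash
python3 -m jog '[[-0.4,-1.2,0.9,0,0,0],[-0.7,-2.5,1.8,0,0,0],[-0.7,-2.5,1.8,0,0,0],[-0.7,-2.5,1.8,0,0,0],[-0.7,-2.5,1.8,0,0,0]]' 0
python3 - <<'E'
from h import *
from station import ctrl
o=st();print(row(o,goal(-.06,.03,0,0)),row(o,goal(-.04,0,0,0)),row(o,goal(.018,0,0,0)))
c=[ctrl.camera(n) for n in('scene','top')]
a=cv2.resize(c[0]['img'][190:330,180:360],(400,311));b=cv2.resize(c[1]['img'][190:330,180:360],(400,311))
cv2.imwrite('pics/pre.png',cv2.convertScaleAbs(np.hstack([a,b]),alpha=1.6))
E
```

```text
time_s: 1.6
ee_pos: [0.3931, 0.2102, 0.3463]
eef_rot: [3.141, 0.786, -3.062]
force: [-1.4, 0.1, -0.1]
grip_width: 0.0005
grip_force: 0.0
t 1.6 q [ 0.45   0.055  2.009 -0.689  0.413 -0.657] p [0.3931 0.2102 0.3463] rpy [ 3.141  0.786 -3.062] F [-1.4  0.1 -0.1]
[-0.038 -0.155  0.067  0.002  0.001  0.001] [ 2.087e+00 -1.600e-01  4.186e+00  2.000e-03  1.000e-03  1.000e-03] [ 2.093e+00 -1.690e-01  9.986e+00  2.000e-03  1.000e-03  1.000e-03]
```

View pics/pre.png

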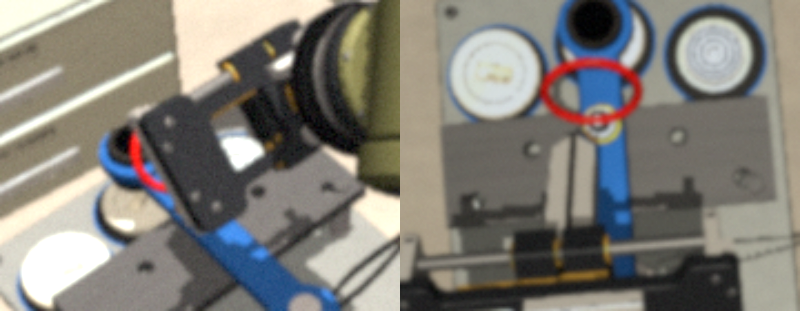

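The pictures show the closed fingertips at top crop (572,140), in front of and above the ring at (592,90). I'll check the lateral offset numerically.

```bash
python3 - <<'E'
from h import *
t=load('top0');print(plane(t,(257.4,252),.2055), plane(t,(257.4,252),.2))
E
python3 -m jog '[[0.7,-0.1,1.4,0,0,0],[1.4,-0.15,2.8,0,0,0],[2.1,-0.15,4.2,0,0,0],[2.1,-0.15,4.2,0,0,0],[2.1,-0.15,4.2,0,0,0]]'
python3 - <<'E'
from h import *
from station import ctrl
o=st();print(row(o,goal(.018,0,0,0)))
c=[ctrl.camera(n) for n in('scene','top')]
a=cv2.resize(c[0]['img'][190:330,180:360],(400,311));b=cv2.resize(c[1]['img'][190:330,180:360],(400,311))
cv2.imwrite('pics/pre2.png',cv2.convertScaleAbs(np.hstack([a,b]),alpha=1.6))
E
```

```text
[0.53900041 0.22496969 0.2055    ] [0.53957965 0.22569608 0.2       ]
time_s: 2.2
ee_pos: [0.4085, 0.2092, 0.3018]
eef_rot: [3.141, 0.786, -3.062]
force: [0.0, -0.2, 0.7]
grip_width: 0.0004
grip_force: 0.0
t 2.2 q [ 0.431  0.156  2.019 -0.873  0.324 -0.47 ] p [0.4085 0.2092 0.3018] rpy [ 3.141  0.786 -3.062] F [ 0.  -0.2  0.7]
[1.800e-02 6.200e-02 5.761e+00 0.000e+00 1.000e-03 0.000e+00]
```

View pics/pre2.png

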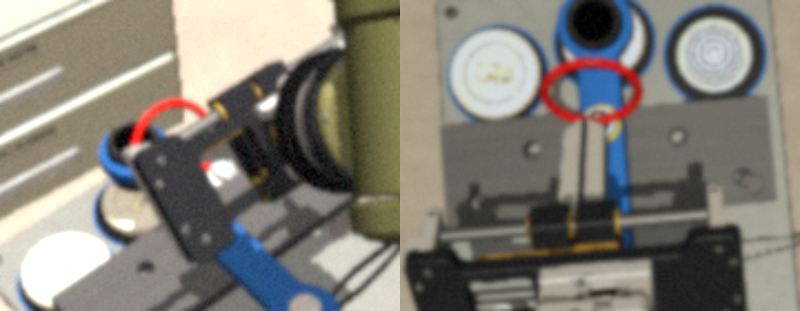

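Fingertips are lined up just in front of the ring, at top crop (590,122), with the ring opening ahead. Joint 4 is nearing its -1.04 limit, so I'll turn the tool slightly left and steeper before inserting.

Run:
```python
from h import *
o=st();print(row(o,goal(-.04,0,0,.15,.82)),row(o,goal(.018,0,0,.15,.82)))
```

```text
t 2.3 q [ 0.431  0.155  2.018 -0.874  0.323 -0.469] p [0.4086 0.2091 0.3024] rpy [ 3.141  0.787 -3.063] F [ 0.3 -0.2  0.2]
[-0.901 -2.364  0.141 -0.104  0.036 -0.108] [-0.658 -1.777  5.906 -0.104  0.036 -0.108]
```

```bash
python3 -m jog '[[-0.45,-1.2,0.1,-0.05,0.02,-0.055],[-0.9,-2.36,0.14,-0.104,0.036,-0.108],[-0.9,-2.36,0.14,-0.104,0.036,-0.108],[-0.9,-2.36,0.14,-0.104,0.036,-0.108]]'
python3 - <<'E'
from h import *
o=st();print(row(o,goal(.018,0,0,.15,.82)))
E
```

```text
time_s: 2.7
ee_pos: [0.418, 0.1856, 0.3079]
eef_rot: [3.141, 0.752, -2.912]
force: [-0.1, 0.6, -0.2]
grip_width: 0.0006
grip_force: 0.0
t 2.7 q [ 0.351  0.136  2.02  -0.338  0.251 -1.154] p [0.418  0.1856 0.3079] rpy [ 3.141  0.752 -2.912] F [-0.1  0.6 -0.2]
[2.400e-02 5.700e-02 5.806e+00 1.000e-03 1.000e-03 0.000e+00]
```

```bash
python3 -m jog '[[0,0,0.7,0,0,0],[0,0.05,1.4,0,0,0],[0,0.05,2.1,0,0,0],[0,0.05,2.8,0,0,0],[0,0.05,3.5,0,0,0],[0,0.05,4.1,0,0,0],[0,0.05,4.1,0,0,0]]' && python3 -m jog '[[0,0,0.4,0,0,0],[0,0,0.8,0,0,0],[0,0,1.2,0,0,0],[0,0,1.7,0,0,0],[0,0,1.7,0,0,0]]'
python3 - <<'E'
from h import *
from station import ctrl
o=st();print(row(o,goal(.018,0,0,.15,.82)),row(o,goal(.018,.01,0,.15,.82)))
c=[ctrl.camera(n) for n in('scene','top')]
a=cv2.resize(c[0]['img'][190:330,180:360],(400,311));b=cv2.resize(c[1]['img'][190:330,180:360],(400,311))
cv2.imwrite('pics/ins.png',cv2.convertScaleAbs(np.hstack([a,b]),alpha=1.6))
E
```

```text
time_s: 3.4
ee_pos: [0.4453, 0.1929, 0.2761]
eef_rot: [-3.142, 0.749, -2.913]
force: [-0.7, 0.1, 0.5]
grip_width: 0.0001
grip_force: 0.0
time_s: 3.9
ee_pos: [0.4565, 0.1955, 0.264]
eef_rot: [3.142, 0.75, -2.913]
force: [-0.7, -0.3, 0.5]
grip_width: 0.0008
grip_force: 0.0
t 3.9 q [ 0.342  0.294  1.95  -0.472  0.17  -1.022] p [0.4565 0.1955 0.264 ] rpy [ 3.142  0.75  -2.913] F [-0.7 -0.3  0.5]
[-0.074 -0.029 -0.117 -0.    -0.001 -0.   ] [-0.756 -0.029 -0.849 -0.    -0.001 -0.   ]
```

View pics/ins.png

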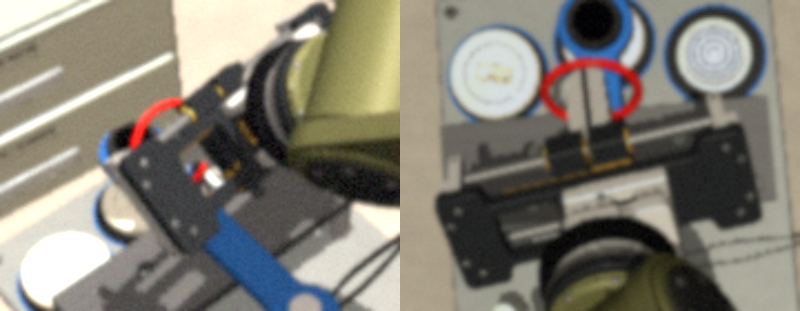

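The fingers are through the ring, with the red arc across them at top crop (590,65). I'll lift straight up in steps and watch the force.

```bash
python3 -m jog '[[-0.2,0,-0.22,0,0,0],[-0.4,0,-0.44,0,0,0],[-0.6,0,-0.65,0,0,0],[-0.8,0,-0.87,0,0,0],[-0.8,0,-0.87,0,0,0],[-0.8,0,-0.87,0,0,0]]' && for i in 1 2 3; do python3 -m jog '[[-0.14,0,-0.15,0,0,0],[-0.27,0,-0.29,0,0,0],[-0.27,0,-0.29,0,0,0],[-0.27,0,-0.29,0,0,0]]' | grep -E 'pos|force:'; done; python3 -c "
from h import *
st()"
```

```text
time_s: 4.6
ee_pos: [0.4561, 0.1954, 0.2764]
eef_rot: [3.141, 0.75, -2.913]
force: [0.4, 0.7, -0.1]
grip_width: 0.0007
grip_force: 0.0
ee_pos: [0.4562, 0.1954, 0.2803]
force: [1.2, -0.7, -0.2]
grip_force: 0.0
ee_pos: [0.4561, 0.1954, 0.2842]
force: [-0.6, -0.7, 0.3]
grip_force: 0.4
ee_pos: [0.456, 0.1954, 0.2879]
force: [-3.2, -1.2, -4.3]
grip_force: 2.1
t 5.8 q [ 0.342  0.251  1.936 -0.356  0.222 -1.14 ] p [0.456  0.1954 0.2879] rpy [-3.141  0.749 -2.913] F [-3.2 -1.2 -4.3]
```

```bash
for i in 1 2; do python3 -m jog '[[-0.12,0,-0.13,0,0,0],[-0.24,0,-0.26,0,0,0],[-0.34,0,-0.37,0,0,0],[-0.34,0,-0.37,0,0,0],[-0.34,0,-0.37,0,0,0]]' | grep -E 'pos|force:'; done
cat >> h.py <<'E'
def ringtop(c):  # topmost red pixels in an image (row, mean col) for relative lift
    h=cv2.cvtColor(c['img'],cv2.COLOR_BGR2HSV);m=(((h[...,0]<8)|(h[...,0]>172))&(h[...,1]>150)&(h[...,2]>60)).astype(np.uint8);m[:,400:]=0
    ys,xs=np.nonzero(m);k=ys<=ys.min()+1;return xs[k].mean(),ys[k].mean()
def look():
    from station import ctrl
    s,t=ctrl.camera('scene'),ctrl.camera('top');a,b=ringtop(s),ringtop(t)
    print('scene top px',a,'top px',b);return s,t
E
python3 - <<'E'
from h import *
print(ringtop(load('scene0')),ringtop(load('top0')));look();st()
E
```

```text
ee_pos: [0.4561, 0.1954, 0.2931]
force: [-3.1, -1.4, -5.0]
grip_force: 2.8
ee_pos: [0.4561, 0.1954, 0.2982]
force: [-3.6, -2.0, -5.5]
grip_force: 3.1
(np.float64(382.0), np.float64(147.5)) (np.float64(265.375), np.float64(217.625))
scene top px (np.float64(275.25), np.float64(248.75)) top px (np.float64(263.6333333333333), np.float64(215.66666666666666))
t 6.9 q [ 0.342  0.233  1.929 -0.323  0.245 -1.174] p [0.4561 0.1954 0.2981] rpy [ 3.142  0.75  -2.913] F [-4.1 -0.7 -5.9]
```

Force is 5.5–5.9 N, so the pin is about 12 mm up. Next I'll compute the swing arc.

```bash
cat >> h.py <<'E'
def swing(o,thetas,base=0,follow=.25,r=.149,zc=.168,dz=0):
    R=Ro.from_euler('xyz',o['eef_rot']).as_matrix();p=np.array(o['ee_pos'])
    K=lambda th:np.array([PIV[0]+r*np.cos(PHI+th),PIV[1]+r*np.sin(PHI+th),zc])
    k=R.T@(K(base)-p)
    for th in thetas:
        G=Ro.from_euler('z',follow*(th-base)).as_matrix()@R
        print(round(th,3),row(o,(K(th)-G@k+[0,0,dz],G)))
E
python3 - <<'E'
from h import *
swing(st(),np.arange(1,9)*-.0275)
E
```

```text
t 6.9 q [ 0.342  0.233  1.929 -0.323  0.245 -1.174] p [0.4561 0.1954 0.2981] rpy [ 3.142  0.75  -2.913] F [-4.1 -0.7 -5.9]
-0.028 [ 0.047 -0.31  -0.044  0.005 -0.     0.005]
-0.055 [ 0.102 -0.617 -0.096  0.009 -0.     0.01 ]
-0.082 [ 0.165 -0.923 -0.154  0.014 -0.     0.015]
-0.11 [ 0.235 -1.226 -0.219  0.019 -0.     0.02 ]
-0.138 [ 0.313 -1.526 -0.292  0.023 -0.     0.025]
-0.165 [ 0.398 -1.823 -0.371  0.028 -0.     0.03 ]
-0.192 [ 0.491 -2.116 -0.457  0.033 -0.     0.035]
-0.22 [ 0.59  -2.406 -0.55   0.037 -0.     0.04 ]
```

```bash
python3 -m jog '[[0.05,-0.31,-0.04,0.005,0,0.005],[0.1,-0.62,-0.1,0.009,0,0.01],[0.165,-0.92,-0.155,0.014,0,0.015],[0.235,-1.23,-0.22,0.019,0,0.02],[0.31,-1.53,-0.29,0.023,0,0.025],[0.4,-1.82,-0.37,0.028,0,0.03],[0.49,-2.12,-0.46,0.033,0,0.035],[0.59,-2.41,-0.55,0.037,0,0.04]]'
python3 - <<'E'
from h import *
from station import ctrl
o=st()
c=ctrl.camera('top');m,k=blobs(c['img'],(0,0,0),(180,255,45),(250,185,330,220),60)
for x in k:
    e=cv2.fitEllipse(x);p=plane(c,e[0],.092);print(e,p,'ang',np.arctan2(p[1]-PIV[1],p[0]-PIV[0])-PHI,np.hypot(*(p[:2]-PIV)))
m,k=blobs(c['img'],(100,120,40),(125,255,255),(230,180,350,215),60);print([cv2.boundingRect(x) for x in k])
swing(o,-.22-np.arange(1,9)*.0275,base=-.22)
s=ctrl.camera('scene')
a=cv2.resize(s['img'][190:330,180:360],(400,311));b=cv2.resize(c['img'][190:330,180:360],(400,311))
cv2.imwrite('pics/mid.png',cv2.convertScaleAbs(np.hstack([a,b]),alpha=1.6))
E
```

```text
time_s: 7.7
ee_pos: [0.4535, 0.1699, 0.2981]
eef_rot: [3.141, 0.75, -2.968]
force: [-6.7, 3.5, -6.2]
grip_width: 0.0003
grip_force: 4.7
t 7.7 q [ 0.295  0.209  1.959 -0.35   0.241 -1.141] p [0.4535 0.1699 0.2981] rpy [ 3.141  0.75  -2.968] F [-6.7  3.5 -6.2]
((294.41473388671875, 199.8665313720703), (23.13727569580078, 23.47360610961914), 152.3691864013672) [0.62880117 0.18500412 0.092     ] ang -0.22514387133777508 0.18881393217444864
[(279, 185, 35, 30)]
-0.248 [ 0.095 -0.293 -0.089  0.005 -0.     0.005]
-0.275 [ 0.198 -0.582 -0.185  0.009 -0.     0.01 ]
-0.302 [ 0.308 -0.868 -0.287  0.014 -0.     0.015]
-0.33 [ 0.425 -1.149 -0.396  0.019 -0.     0.02 ]
-0.358 [ 0.549 -1.425 -0.512  0.023 -0.     0.025]
-0.385 [ 0.68  -1.697 -0.634  0.028 -0.     0.03 ]
-0.412 [ 0.818 -1.963 -0.763  0.033 -0.     0.035]
-0.44 [ 0.963 -2.224 -0.897  0.037 -0.     0.04 ]
```

View pics/mid.png

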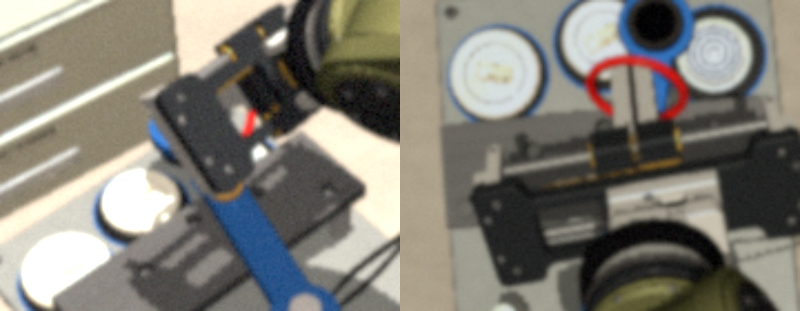

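The loupe is halfway across at top (294,200), the ring is still hooked, and the measured angle of -0.22 matches the command. I'll do the second half now.

```bash
python3 -m jog '[[0.095,-0.29,-0.09,0.005,0,0.005],[0.2,-0.58,-0.185,0.009,0,0.01],[0.31,-0.87,-0.29,0.014,0,0.015],[0.425,-1.15,-0.4,0.019,0,0.02],[0.55,-1.43,-0.51,0.023,0,0.025],[0.68,-1.7,-0.63,0.028,0,0.03],[0.82,-1.96,-0.76,0.033,0,0.035],[0.94,-2.19,-0.88,0.037,0,0.04]]'; python3 -m jog '[[0,0,0,0,0,0],[0,0,0,0,0,0]]' | grep force
cat >> h.py <<'E'
def ang(c):
    m,k=blobs(c['img'],(0,0,0),(180,255,45),(270,185,350,225),60)
    for x in k:
        e=cv2.fitEllipse(x);p=plane(c,e[0],.092);print(np.round(e[0],1),e[1],p,'swing',np.arctan2(p[1]-PIV[1],p[0]-PIV[0])-PHI+.005,np.hypot(*(p[:2]-PIV)))
E
python3 - <<'E'
from h import *
from station import ctrl
o=st();ang(ctrl.camera('top'));swing(o,[-.436,-.446,-.456,-.426,-.416],base=-.436);swing(o,[-.436],base=-.436,dz=-.01)
E
```

```text
time_s: 8.6
ee_pos: [0.4443, 0.1463, 0.2979]
eef_rot: [3.141, 0.749, -3.023]
force: [-11.1, 5.8, -6.1]
grip_width: 0.0007
grip_force: 6.9
force: [-11.7, 3.6, -5.4]
grip_force: 6.6
t 8.8 q [ 0.254  0.176  2.001 -0.394  0.238 -1.088] p [0.4443 0.1463 0.2978] rpy [ 3.141  0.749 -3.022] F [-11.7   3.6  -5.4]
[321.  206.4] (22.978469848632812, 23.455394744873047) [0.61843173 0.1452918  0.092     ] swing -0.43795972614032486 0.18879909451096247
-0.436 [0. 0. 0. 0. 0. 0.]
-0.446 [ 0.05  -0.098 -0.047  0.002 -0.     0.002]
-0.456 [ 0.101 -0.194 -0.094  0.003 -0.     0.004]
-0.426 [-0.049  0.098  0.046 -0.002  0.    -0.002]
-0.416 [-0.097  0.197  0.091 -0.003  0.    -0.004]
-0.436 [ 0.681 -0.001  0.733  0.     0.     0.   ]
```

The swing reads -0.438. I'll lower straight down now.

```bash
python3 -m jog '[[0.2,0,0.22,0,0,0],[0.4,0,0.43,0,0,0],[0.6,0,0.65,0,0,0],[0.8,0,0.87,0,0,0],[1,0,1.08,0,0,0],[1.2,0,1.3,0,0,0],[1.36,0,1.47,0,0,0],[1.36,0,1.47,0,0,0]]'
python3 - <<'E'
from h import *
from station import ctrl
o=st();t=ctrl.camera('top');ang(t);s=ctrl.camera('scene')
a=cv2.resize(s['img'][190:330,180:360],(400,311));b=cv2.resize(t['img'][190:330,180:360],(400,311))
cv2.imwrite('pics/low.png',cv2.convertScaleAbs(np.hstack([a,b]),alpha=1.6))
E
```

```text
time_s: 9.65
ee_pos: [0.4453, 0.1462, 0.2787]
eef_rot: [3.14, 0.752, -3.022]
force: [0.1, -0.7, 0.3]
grip_width: 0.0006
grip_force: 0.0
t 9.65 q [ 0.253  0.212  2.014 -0.494  0.191 -0.986] p [0.4453 0.1462 0.2787] rpy [ 3.14   0.752 -3.022] F [ 0.1 -0.7  0.3]
[321.  206.4] (22.995418548583984, 23.492992401123047) [0.61849014 0.14540836 0.092     ] swing -0.4372727105517934 0.18881222519148405
```

View pics/low.png

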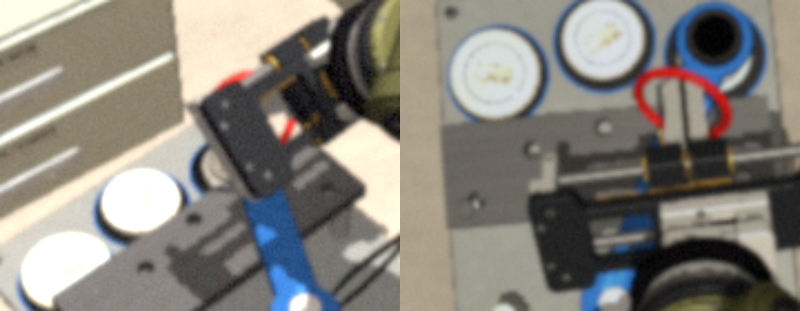

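The arm is over the chuck, with the loupe at top (321,206), and the ring carries no load. I'll centre the fingers, withdraw, and check the pin height in both views.

```bash
python3 -m jog '[[0.2,0,0.22,0,0,0],[0.41,0,0.44,0,0,0],[0.41,0,0.44,0,0,0],[0.41,0,-0.6,0,0,0],[0.41,0,-1.6,0,0,0],[0.41,0,-2.6,0,0,0],[0.41,0,-3.6,0,0,0],[0.41,0,-4.6,0,0,0]]' | grep force: ; python3 -m jog '[[0,0,-1.5,0,0,0],[0,0,-3,0,0,0],[0,0,-5,0,0,0],[-2,0,-8,0,0,0],[-4,0,-11,0,0,0],[-5,0,-14,0,0,0],[-5,0,-14,0,0,0],[-5,0,-14,0,0,0]]'
python3 - <<'E'
from h import *
from station import ctrl
o=st();t=ctrl.camera('top');ang(t);s=ctrl.camera('scene');np.savez('scene1.npz',**s);np.savez('top1.npz',**t)
a=cv2.resize(s['img'][190:330,180:360],(400,311));b=cv2.resize(t['img'][190:330,180:360],(400,311))
cv2.imwrite('pics/out.png',cv2.convertScaleAbs(np.hstack([a,b]),alpha=1.6))
E
```

```text
force: [0.9, 0.4, -1.1]
grip_force: 0.0
time_s: 11.35
ee_pos: [0.3519, 0.135, 0.4458]
eef_rot: [3.14, 0.751, -3.022]
force: [-0.6, -0.1, -0.9]
grip_width: 0.0005
grip_force: 0.0
t 11.35 q [ 0.291 -0.24   2.025 -0.199  0.622 -1.282] p [0.3519 0.135  0.4458] rpy [ 3.14   0.751 -3.022] F [-0.6 -0.1 -0.9]
[320.9 206.4] (23.16141700744629, 23.44589614868164) [0.61849087 0.14549639 0.092     ] swing -0.436835458351951 0.18878164708925912
```

View pics/out.png

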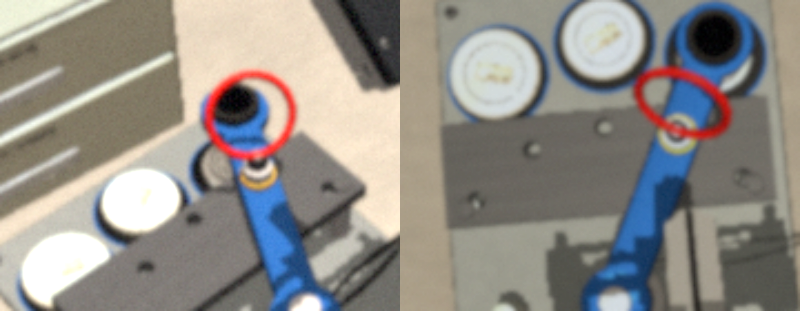

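Ring, loupe and pin are all clear of the gripper now: ring at scene crop (252,115), pin collar at (258,168). I'll triangulate the ring height against the start.

Run:
```python
from h import *
def red(c):
    h=cv2.cvtColor(c['img'],cv2.COLOR_BGR2HSV);m=(((h[...,0]<8)|(h[...,0]>172))&(h[...,1]>150)&(h[...,2]>60)).astype(np.uint8);m[:,400:]=0
    return cv2.fitEllipse(sorted(cv2.findContours(m,cv2.RETR_EXTERNAL,cv2.CHAIN_APPROX_NONE)[0],key=cv2.contourArea)[-1])[0]
for i in '01':
    s,t=load('scene'+i),load('top'+i);P,e=two(s,red(s),t,red(t));d=P[:2]-PIV;print(P,e,np.arctan2(d[1],d[0])-PHI,np.hypot(*d))
for i in '01':  # discs, tweezers, vial unchanged?
    g=load('top'+i)['img'];m,k=blobs(g,(0,0,100),(180,70,255),(195,180,350,345),60);print([np.round(cv2.minEnclosingCircle(x)[0],1).tolist() for x in k])
```

```text
[0.57660909 0.22306916 0.13786164] 0.0013910760741671344 -0.0006433373497926054 0.13502338584102896
[0.56847356 0.16463303 0.1364956 ] 0.00047652810129447437 -0.44081301168409276 0.13522872540378958
[[225.6, 332.3], [276.3, 325.9], [287.5, 327.5], [222.0, 222.7], [320.9, 214.1], [283.5, 209.0]]
[[340.5, 333.0], [225.4, 332.5], [276.1, 326.0], [306.0, 306.1], [328.9, 302.9], [199.5, 277.5], [221.8, 222.5], [271.0, 207.0], [238.0, 184.5]]
```

The ring is back at its home height (136.5 mm against 137.9 mm at the start; riding on the plate would read about 8 mm higher). The swing reads -0.437 and the objects haven't moved.

```bash
python3 -c "
from station import ctrl
print(ctrl.hand_in())"
```

```text
the job is handed in; nothing more can be done
None
```

The loupe now stands over the spin chuck, one hole to the right (swing about -0.437 rad), with the pin measured as fully home and the gripper clear; the job is handed in, and no verdict was returned.

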